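Seat the reference disc in the reader's tray and start the check

ROBOT

A 7-joint arm with a two-finger parallel gripper is mounted at the origin on the work surface. World frame = base frame: x ahead of the robot, y to its left, z up, the work surface at z = 0. Lengths are in m, angles in rad, forces in N, time in s.
With the tool pointing down it reaches from about 0.35 to 0.9 m from the base axis. Payload 8.1 kg.
Tool frame: the origin (TCP) lies at the very end of the fingers, on their centre line; the grasp point (between the pads) lies 19 mm behind it (manip.grasp_offset is the distance from the TCP to the grasp point, in m); z points along the fingers, y is the line along which they close (so a half turn about z gives the same grasp; the last joint's range is limited). The gripper opens to 85 mm and grips with 20 to 120 N. Pads are 22 mm wide; open, the fingers measure 114 mm over their backs; the gripper's body (76 mm by 85 mm) begins 54 mm behind the grasp point. The pads swing forward as they close: fully open they stand 13 mm farther back than shut.
Start: joints at [-1.419, 0.434, 0.025, 1.573, -0.012, 1.134, -0.075], TCP at [0.158, 0.605, 0.231] pointing down, gripper open.
Joint ranges: [-2.62, 2.62], [-0.44, 2.09], [-1.27, 1.32], [0.08, 2.57], [-1.32, 4.46], [0.12, 2], [-2.74, 2.74]. Speed limits (rad/s): [2.22, 2.22, 3.01, 3.01, 3.14, 3.14, 3.14].

INTERFACE

Orientations are given as [roll, pitch, yaw] about the fixed x, y, z axes, in that order (R = Rz(yaw) Ry(pitch) Rx(roll)).
In Python, from rig import manip gives the robot as it stands.
- The arm moves only by the tool drive_tool, never from a script. Its argument "deltas" is text: rows parted by semicolons, each of 7 numbers parted by spaces: the shift along the tool's x, y, z in m, then the turn, a rotation vector about the tool's x, y, z in degrees, then the closure, from 0 (fully open) to 1 (shut). A call has 1 to 10 rows; each row is the pose to reach, as a shift and turn from the pose commanded when the call began, along the tool's axes at that moment; what a row does not reach only later rows make up. A row lasts 1/12 s, in which the tool goes at most 41.7 mm and 7.16 degrees, less where a joint would pass 70% of its speed; a pose out of reach is approached as far as the arm can. A call with a gripper value outside its range is refused whole. The fingers move at their own pace and stop on an object; the grip force is fixed at half the most. Time passes only in rows, so rows that repeat a pose let the fingers close. It gives the time, the measured TCP pose, the force, the opening and the grip force at its end, in the units of the state.
- manip.get_state(): the state, without advancing time (a new reading comes with each control period).
- manip.capture(name): name is "scene" or "side" or "wrist"; returns (picture, depth): 480x640x3 uint8, red, green, blue; 480x640 float32, m along the optical axis (not along the pixel's ray), 0 where there is no reading.
- manip.calibration(name): a dict with "K" (3x3 intrinsics, pixels), "rvec" (rotation vector, rad) and "tvec" (3), from world to camera coordinates, as OpenCV has them. Camera axes: x right, y down, z forward; pixel columns grow to the right and rows downward; lengths in m; the calibration is good to about 2 mm. The wrist camera is an equidistant fisheye: a pixel r from the principal point sees the ray r / f radians off the axis. A picture is of the moment at which its call begins: read the wrist's pose just before it. calibration takes no time and is no camera call; for the wrist camera it gives the pose at the moment of the call.
- manip.close_job(): hands the job in; it is judged then, once.
The state is a dict: "t": time; "joint_positions": joint angles; "qvel": joint speeds; "joint_efforts": joint torques, N m; "tcp_pos": TCP position; "eef_rot": TCP orientation; "force": force on the tool from outside, world axes, zero at the start; "torque": the same for the moment, N m; "grip_width": opening from 0.0 (shut) to 1.0 (fully open); "finger_force": force on a finger pad.
Only numpy, scipy, OpenCV 4.12 (cv2) and the standard library are available. Lean on these libraries where they do the work, as an engineer would, in place of code of your own. Each camera call takes 0.05 s, during which the arm holds its last target. There are 200 camera calls.

TASK

The white-faced reference disc has been left lying on the reader's pulled-out tray, across the rim of its round recess. Without picking it up, nudge it over the rim with a fingertip until it drops in and lies flat; then push the tray fully home into the reader, and only then press the round start key right down and let it go. Leave everything else on the bench where it is.

Things in the scene. Friction and masses are not known exactly. Their poses are not given: they have to be found in the camera images.
- disc_center (a point): Centre (half-way up) of the loose reference disc: flat aluminium disc with a white ceramic face, 60 mm in diameter, 10 mm thick, about 70 g. z axis: the disc's axis. It starts flat on the tray's deck, its centre 39 to 71 mm from the centre of the recess, on the side away from the reader (straight out or up to about 40 degrees to either side), and slides easily.
- recess (a point): Centre of the round recess in the black tray, at deck level (34 mm above the bench). It is 63 mm in diameter, 5 mm deep, with a grey floor; a seated disc stands 5 mm proud, its centre level with this point. Moves with the tray. x axis: level, the way the tray slides in (into the reader); y: level, across the 130 mm wide tray; z up. Flat deck reaches 115 mm from here to the front edge.
- tray_front (a point): Middle of the tray's flat upright front face (130 mm wide, 18 mm high, from 16 to 34 mm above the bench; this point is 25 mm above the bench). Same axes as the recess: push it along +x to close the tray. When the tray is home this face still stands 20 mm out from the reader's front.
- tray (a joint): How far the tray is out, in m: 0 = fully home against its stop, 0.15 = fully out (starts 0.142 to 0.15). It slides stiffly (about 3 N) and stays where it is left. The slot in the reader leaves 8 mm above the deck, so the disc passes only when it is seated.
- key_top (a point): Centre of the top of the round grey start key, 26 mm in diameter, on the white shoulder beside the clear hood, 60 mm behind the reader's front; its top is 64 mm above the bench, 8 mm above the shoulder. Same axes as the recess.
- start_key (a joint): How far the start key is pressed, in m: 0 = up, 0.005 = right down. Spring: about 1.5 N to begin, 5 N right down; springs back.
- reader: The white bench-top reader, fixed to the bench. Origin on the bench, at the middle of the front; x axis points into the reader (away from the tray). It is 270 mm wide and 360 mm deep; the front 150 mm (two white shoulders with a clear hood between) is 56 mm high, then a sloping screen rises to 194 mm at the back.
- case: Bystander: the disc's empty open case, 85 x 85 x 20 mm, in front of the tray. Origin: centre of underside.
- tweezers: Bystander: steel tweezers lying beside the tray, 125 mm long, 8 mm high.
- vial: Bystander: amber vial with a black cap, 24 mm across, 46 mm high, standing beside the tray. Origin: centre of underside.
- marker: Bystander: white marker pen with a blue cap, 130 mm long, 15 mm high, lying in front of the tray.
- bottle: Bystander: glass bottle with a blue cap, 70 mm across, 135 mm high. Origin: centre of underside.
- beaker: Bystander: glass beaker, 68 mm across, 90 mm high. Origin: centre of underside.
- jar: Bystander: white jar with a red cap, 72 mm across, 100 mm high. Origin: centre of underside.
- tube_rack: Bystander: white rack with blue-capped tubes, 85 x 127 x 42 mm. Origin: centre of underside.
Not all that is in view belongs to the job. There is more than one size of the part that bears disc_center; the job needs the smallest.

How it is judged:
By the outcome, as a careful person would: the job done as asked, in the order asked, and still so for the second after the job is handed in, with the robot touching nothing.
It also fails if it takes over 51 s, if anything falls off the work surface, if the arm or the gripper's body presses on something with over 40 N, if the wrist force passes 120 N, or if a joint passes its speed limit or range.

## Working session

There is one attempt and no reset: what is moved stays moved. The work goes in short steps, Python scripts to look and compute and a tool call to move; the robot and the scene stay as the last step left them, time stands still between calls to the robot, and variables do not carry over. Pictures are saved under pics/ and viewed, at most 10 in all, crops included, and the job is handed in when it is done.

Besides the shell and the picture viewer there is one more tool, called after ">>>" by a JSON object that holds its "api" and its "payload". drive_tool: Moves the arm, as the interface text tells. Its arguments: {"type":"object","properties":{"deltas":{"type":"string"}},"required":["deltas"]}

```bash
mkdir -p pics; ls; python3 - <<'E'
from rig import manip
import cv2,numpy as np
s=manip.get_state();print(s)
for n in("scene","side"):
    p,d=manip.capture(n);cv2.imwrite(f"pics/{n}0.png",p[:,:,::-1]);np.save(f"pics/{n}0.npy",d)
    c=manip.calibration(n);np.savez(f"pics/{n}_cal.npz",**c);print(n,c)
E
```

```text
pics
{'t': 0.0, 'joint_positions': array([-1.41860318,  0.43522205,  0.02500828,  1.57411423, -0.01162171,
        1.13400918, -0.0750849 ]), 'qvel': array([-6.17196065e-04, -3.15913166e-04,  7.85463244e-04,  7.25649898e-05,
        3.55408488e-04, -3.81431504e-04,  3.18761969e-04]), 'joint_efforts': array([ 2.95883310e-04, -6.70473647e+01,  1.02553222e+00, -3.16215205e+01,
        1.57364644e-02,  1.24320816e-02,  2.43489222e-05]), 'tcp_pos': array([0.15746662, 0.60430258, 0.23052034]), 'eef_rot': array([-3.13999151e+00,  1.40734228e-04,  2.88670350e+00]), 'force': array([-0.17192733,  0.50460768,  0.12349142]), 'torque': array([ 0.02821819, -0.02969913,  0.00501297]), 'finger_force': 0.0, 'grip_width': 0.9977562734613877}
scene {'K': array([[508.12787863,   0.        , 312.62852388],
       [  0.        , 508.12787863, 239.51427521],
       [  0.        ,   0.        ,   1.        ]]), 'rvec': array([ 1.17154249,  2.55302572, -0.7185792 ]), 'tvec': array([ 0.2758917 , -0.36553195,  1.24456378])}
side {'K': array([[512.99047438,   0.        , 314.9252612 ],
       [  0.        , 512.99047438, 246.1599437 ],
       [  0.        ,   0.        ,   1.        ]]), 'rvec': array([ 2.33202953, -0.82497161,  0.28445566]), 'tvec': array([-0.35883985,  0.35658841,  0.69820229])}
```

View pics/scene0.png

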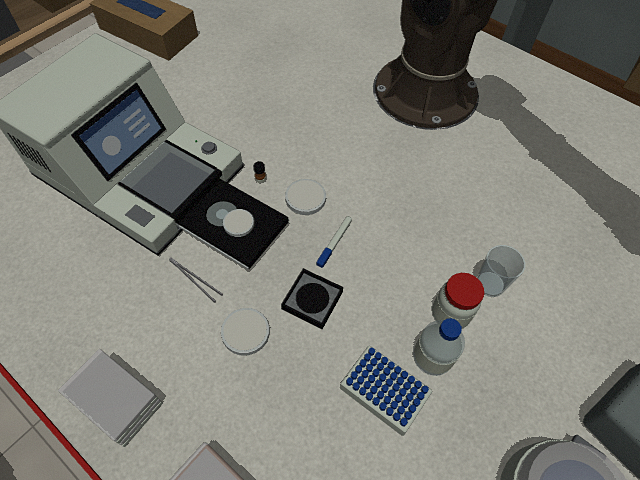

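View pics/side0.png

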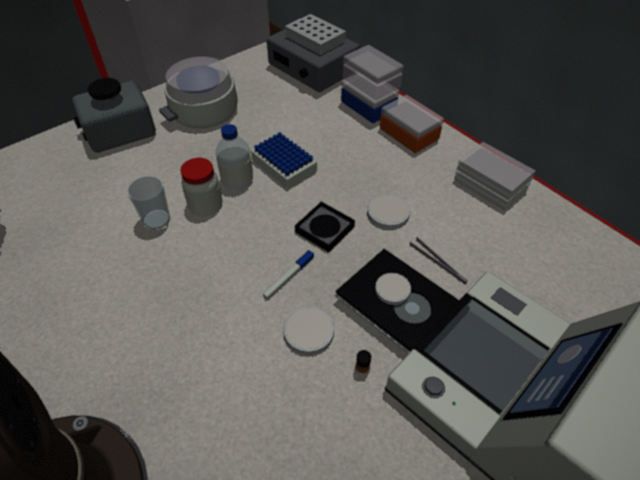

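The scene view shows three white discs: on the tray at (238,222), and on the bench at (305,197) and (245,330). The task says the disc lies on the tray, so that one fits. I'll check the sizes and confirm in an enlarged crop.

```bash
cat > h.py <<'E'
import cv2,numpy as np
def load(n):
    c=np.load(f"pics/{n}_cal.npz");R=cv2.Rodrigues(c["rvec"])[0];return c["K"],R,c["tvec"]
def plane(n,uv,z):
    K,R,t=load(n);uv=np.atleast_2d(np.float64(uv))
    r=(np.linalg.inv(K)@np.c_[uv,np.ones(len(uv))].T).T@R
    o=-R.T@t
    return o+r*((z-o[2])/r[:,2])[:,None]
def proj(n,P):
    K,R,t=load(n);q=(K@(R@np.atleast_2d(P).T+t[:,None])).T;return q[:,:2]/q[:,2:]
E
python3 - <<'E'
from h import *
print(proj("scene",[[0,0,0],[.158,.605,.231],[.5,0,0]]).round())
for n,seeds in(("scene",[((238,222),.044),((305,195),.01),((245,328),.01)]),("side",[((393,286),.044),((308,328),.01),((388,211),.01)])):
    im=cv2.imread(f"pics/{n}0.png");g=cv2.cvtColor(im,cv2.COLOR_BGR2GRAY)
    for (u,v),z in seeds:
        m=np.zeros((482,642),np.uint8)
        cv2.floodFill(g.copy(),m,(u,v),255,6,6,4|cv2.FLOODFILL_MASK_ONLY|(255<<8)|cv2.FLOODFILL_FIXED_RANGE*0)
        c=max(cv2.findContours(m[1:-1,1:-1],0,1)[0],key=cv2.contourArea)[:,0]
        W=plane(n,c,z)[:,:2]; (cx,cy),r=cv2.minEnclosingCircle(W.astype(np.float32)*1000)
        print(n,u,v,len(c),"c",round(cx),round(cy),"d",round(2*r),"area d",round(2*np.sqrt(cv2.contourArea(W.astype(np.float32)*1000)/np.pi)))
print("key",plane("scene",(209,147),.064),plane("side",(433,385),.064))
print("front corners",plane("scene",[(288,219),(249,266)],.034),plane("side",[(337,293),(384,251)],.034))
a=cv2.imread("pics/scene0.png")[130:280,110:330];b=cv2.imread("pics/side0.png")[230:420,330:530]
cv2.imwrite("pics/crop.png",np.hstack([cv2.resize(a,(420,int(150*420/220))),cv2.resize(b,(380,361))[:int(150*420/220)]]) if 0 else np.vstack([cv2.resize(a,(440,300),interpolation=2),cv2.resize(b[:136],(440,299),interpolation=2)]))
E
```

```text
[[425.  90.]
 [726. 208.]
 [289. 218.]]
scene 238 222 78 c 593 -48 d 58 area d 55
scene 305 195 2979 c 498 -43 d 1547 area d 1130
scene 245 328 2979 c 498 -43 d 1547 area d 1130
side 393 286 84 c 592 -49 d 56 area d 54
side 308 328 4361 c 954 621 d 2143 area d 1507
side 388 211 4361 c 954 621 d 2143 area d 1507
key [[ 0.50803207 -0.21284923  0.064     ]] [[ 0.50444134 -0.21736034  0.064     ]]
front corners [[0.52007446 0.0168937  0.034     ]
 [0.64559319 0.03264374 0.034     ]] [[0.51444285 0.00657678 0.034     ]
 [0.640636   0.02286962 0.034     ]]
```

View pics/crop.png

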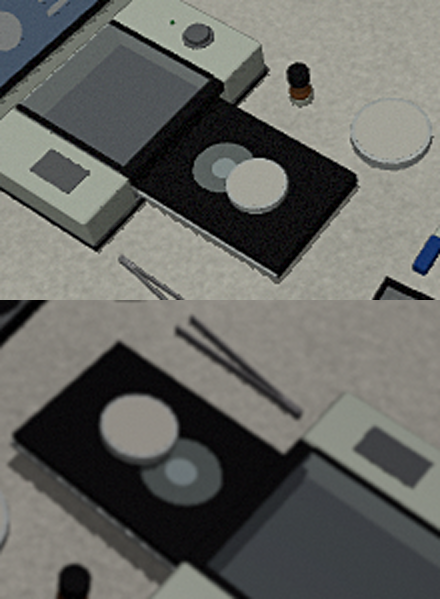

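The crop shows the small disc on the tray deck at scene (238,222), side (393,288), overlapping the grey recess at scene (222,213). The two bench discs are clearly bigger. The measured diameter is about 58 mm, so the tray disc is the right one. Next I'll fit the recess, and the front edge for yaw.

```bash
python3 - <<'E'
from h import *
from scipy.optimize import least_squares
for n,seed,ds in(("scene",(213,213),(238,222)),("side",(425,312),(393,286))):
    g=cv2.cvtColor(cv2.imread(f"pics/{n}0.png"),cv2.COLOR_BGR2GRAY)
    print(n,"deck/floor gray",g[seed[1],seed[0]],np.percentile(g[seed[1]-40:seed[1]+40,seed[0]-40:seed[0]+40],5))
    f=cv2.resize(g,None,fx=4,fy=4,interpolation=cv2.INTER_CUBIC)
    m=(f>50 if n=="scene" else f>45).astype(np.uint8)
    _,L=cv2.connectedComponents(m);c=max(cv2.findContours((L==L[seed[1]*4,seed[0]*4]).astype(np.uint8),0,1)[0],key=cv2.contourArea)[:,0]
    uv=(c-1.5)/4
    W=plane(n,uv,.034)[:,:2]*1000
    D=plane(n,[ds],.044)[0,:2]*1000
    # disc fit at z=.044 done before; recess: points away from the disc
    q=W[np.hypot(*(W-D).T)>42]
    for z in(.034,):
        s=least_squares(lambda p:np.hypot(q[:,0]-p[0],q[:,1]-p[1])-p[2],[594,-94,31],loss="soft_l1")
    print(len(q),len(W),"recess",s.x.round(1),"rms",np.sqrt(np.mean(s.fun**2)).round(1), "bbox",uv.min(0),uv.max(0))
    # reader/tray yaw: black deck mask
    mb=(f<40).astype(np.uint8);_,L=cv2.connectedComponents(mb)
    uv0=(ds[0],ds[1]+ (20 if n=="scene" else -25))
    l=L[uv0[1]*4,uv0[0]*4];c=max(cv2.findContours((L==l).astype(np.uint8),0,1)[0],key=cv2.contourArea)
    W=plane(n,(c[:,0]-1.5)/4,.034)[:,:2].astype(np.float32)*1000
    h=cv2.minAreaRect(W);print("deck rect",h,cv2.boxPoints(h).round().tolist())
E
```

```text
scene deck/floor gray 92 2.0
202 484 recess [596.  -91.1  30.1] rms 0.4 bbox [205.625 200.875] [253.625 236.625]
deck rect ((573.3621826171875, -145.33294677734375), (191.894287109375, 344.10516357421875), 6.393742084503174) [[459.0, 15.0], [497.0, -327.0], [688.0, -306.0], [650.0, 36.0]]
side deck/floor gray 74 8.0
252 705 recess [593.1 -94.6  29.9] rms 0.4 bbox [374.625 272.125] [430.125 322.875]
deck rect ((608.5078125, -136.02984619140625), (156.07308959960938, 316.82940673828125), 7.354394912719727) [[511.0, 11.0], [551.0, -303.0], [706.0, -283.0], [666.0, 31.0]]
```

>>> {"api": "drive_tool", "payload": {"deltas": "-0.568 -0.466 0.03 0 0 -17.2 1; -0.568 -0.466 0.03 0 0 -17.2 1; -0.568 -0.466 0.03 0 0 -17.2 1; -0.568 -0.466 0.03 0 0 -17.2 1; -0.568 -0.466 0.03 0 0 -17.2 1; -0.568 -0.466 0.03 0 0 -17.2 1; -0.568 -0.466 0.03 0 0 -17.2 1; -0.568 -0.466 0.03 0 0 -17.2 1; -0.568 -0.466 0.03 0 0 -17.2 1; -0.568 -0.466 0.03 0 0 -17.2 1"}}

```text
t: 0.93
tcp_pos: [0.4031, 0.2661, 0.2142]
eef_rot: [3.142, -0.0, -3.096]
force: [0.8, 1.2, 0.0]
grip_width: 0.001
finger_force: 0.0
```

>>> {"api": "drive_tool", "payload": {"deltas": "-0.175 -0.259 0.11 0 0 0 1; -0.175 -0.259 0.11 0 0 0 1; -0.175 -0.259 0.11 0 0 0 1; -0.175 -0.259 0.11 0 0 0 1; -0.175 -0.259 0.11 0 0 0 1; -0.175 -0.259 0.11 0 0 0 1; -0.175 -0.259 0.11 0 0 0 1; -0.175 -0.259 0.11 0 0 0 1; -0.175 -0.259 0.11 0 0 0 1; -0.175 -0.259 0.11 0 0 0 1"}}

```text
t: 1.77
tcp_pos: [0.5891, 0.0143, 0.1029]
eef_rot: [-3.14, -0.002, -3.101]
force: [0.5, 1.1, -0.6]
grip_width: 0.001
finger_force: 0.0
```

```bash
python3 - <<'E'
from rig import manip
import cv2
a,_=manip.capture("scene");b,_=manip.capture("side")
print(manip.get_state()['tcp_pos'])
a=cv2.resize(a[90:310,90:350],(520,440),interpolation=2);b=cv2.resize(b[200:420,330:470],(280,440),interpolation=2)
cv2.imwrite("pics/s1.png",cv2.hconcat([a,b])[:,:,::-1])
E
```

```text
[0.58846211 0.01799373 0.10393332]
```

View pics/s1.png

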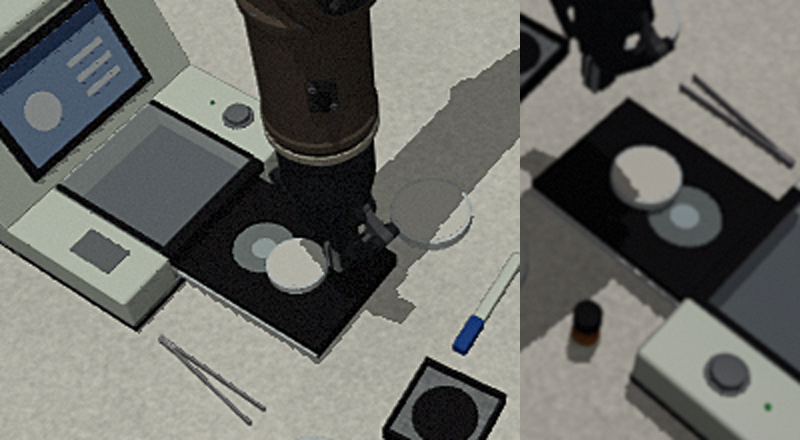

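The view shows the fingertips just in front of the disc, with the disc at crop (297,265) and the recess floor at (262,247). The vial and tweezers are clear. Descending.

>>> {"api": "drive_tool", "payload": {"deltas": "0 0 0.03 0 0 0 1; 0 0 0.05 0 0 0 1; 0 0 0.06 0 0 0 1; 0 0 0.065 0 0 0 1; 0 0 0.065 0 0 0 1; 0 0 0.065 0 0 0 1"}}

```text
t: 2.37
tcp_pos: [0.5894, 0.018, 0.0401]
eef_rot: [3.141, 0.001, -3.096]
force: [0.5, 0.3, 0.9]
grip_width: -0.001
finger_force: 0.0
```

>>> {"api": "drive_tool", "payload": {"deltas": "0 -0.008 0.0015 0 0 0 1; 0 -0.015 0.0015 0 0 0 1; 0 -0.02 0.0015 0 0 0 1; 0 -0.025 0.0015 0 0 0 1; 0 -0.03 0.0015 0 0 0 1; 0 -0.034 0.0015 0 0 0 1; 0 -0.038 0.0015 0 0 0 1; 0 -0.042 0.0015 0 0 0 1; 0 -0.046 0.0015 0 0 0 1; 0 -0.046 0.0015 0 0 0 1"}}

```text
t: 3.2
tcp_pos: [0.5911, -0.0298, 0.0378]
eef_rot: [-3.141, 0.0, -3.097]
force: [0.0, -0.7, 0.3]
grip_width: 0.002
finger_force: 0.0
```

```bash
cat > look.py <<'E'
import sys,cv2
from rig import manip
a,_=manip.capture("scene");b,_=manip.capture("side")
print(manip.get_state()['tcp_pos'],manip.get_state()['force'])
a=cv2.resize(a[120:280,130:310],(495,440),interpolation=2);b=cv2.resize(b[230:390,330:440],(303,440),interpolation=2)
cv2.imwrite(f"pics/{sys.argv[1]}.png",cv2.hconcat([a,b])[:,:,::-1])
E
python3 look.py s2
```

```text
[ 0.59100558 -0.02889192  0.03771644] [-0.5244253   0.6934331  -0.45869015]
```

View pics/s2.png

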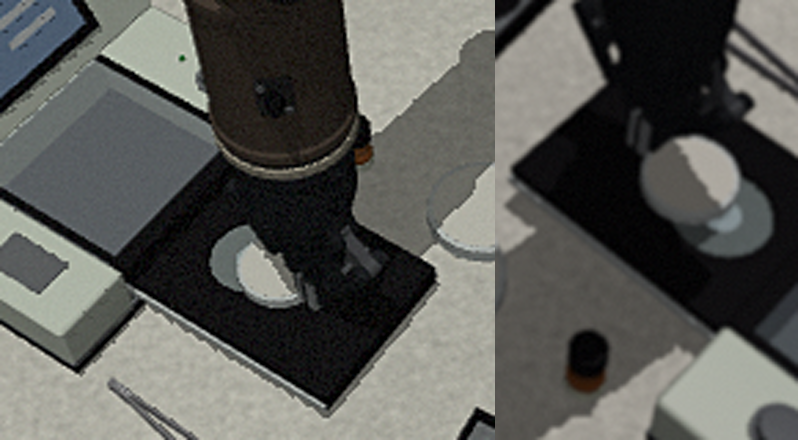

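```bash
python3 - <<'E'
from h import *
print(plane("side",[(330+(690-495)/2.75,230+180/2.75)],.044))
E
```

```text
[[ 0.58981041 -0.06991833  0.044     ]]
```

The side view shows the disc at about (590,-70) mm, tipped over the near rim with 23 mm to go and about 4 mm off to the side. I'll back off, turn the tip 8 degrees and push toward the recess centre.

>>> {"api": "drive_tool", "payload": {"deltas": "0 0.006 0 0 0 0 1; 0.004 0.008 0 0 0 -4 1; 0.008 0.008 0 0 0 -8 1; 0.008 0.008 0 0 0 -8 1; 0.008 0.008 0 0 0 -8 1"}}

```text
t: 3.72
tcp_pos: [0.5827, -0.0204, 0.0378]
eef_rot: [3.141, 0.0, -2.958]
force: [-0.0, -0.4, 0.9]
grip_width: -0.003
finger_force: 0.0
```

>>> {"api": "drive_tool", "payload": {"deltas": "0 -0.005 0 0 0 0 1; 0 -0.01 0 0 0 0 1; 0 -0.013 0 0 0 0 1; 0 -0.016 0 0 0 0 1; 0 -0.019 0 0 0 0 1; 0 -0.022 0 0 0 0 1; 0 -0.024 0 0 0 0 1; 0 -0.026 0 0 0 0 1; 0 -0.028 0 0 0 0 1; 0 -0.028 0 0 0 0 1"}}

```text
t: 4.55
tcp_pos: [0.588, -0.0491, 0.0378]
eef_rot: [-3.141, 0.0, -2.957]
force: [0.4, 0.0, 0.5]
grip_width: 0.002
finger_force: 0.1
```

```bash
python3 look.py s3
```

```text
[ 0.58788189 -0.04872116  0.03780067] [-0.04040532  0.59984437  0.20252175]
```

View pics/s3.png

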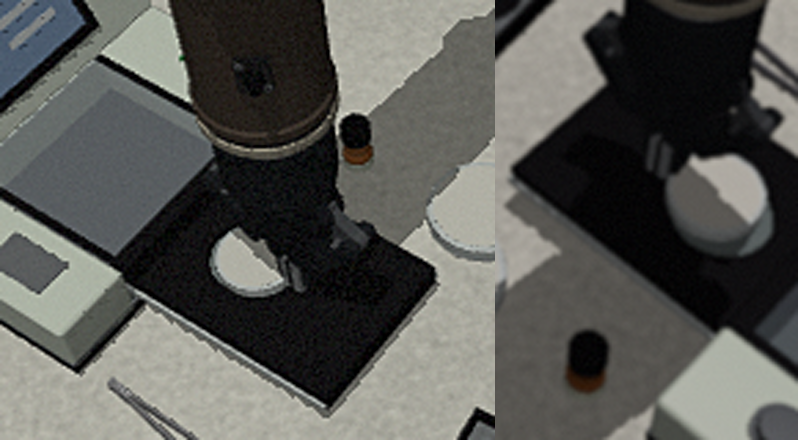

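The disc is nearly in: only a thin grey crescent of recess floor remains at side crop (768,240). A few millimetres more.

>>> {"api": "drive_tool", "payload": {"deltas": "0 -0.001 0 0 0 0 1; 0 -0.002 0 0 0 0 1; 0 -0.003 0 0 0 0 1; 0 -0.004 0 0 0 0 1; 0 -0.005 0 0 0 0 1; 0 -0.006 0 0 0 0 1; 0 -0.007 0 0 0 0 1; 0 -0.007 0 0 0 0 1"}}

```text
t: 5.32
tcp_pos: [0.5889, -0.0553, 0.0377]
eef_rot: [3.141, -0.0, -2.957]
force: [-1.1, 2.6, 1.4]
grip_width: -0.002
finger_force: 1.6
```

>>> {"api": "drive_tool", "payload": {"deltas": "0 0.012 0 0 0 0 1; 0 0.03 -0.01 0 0 0 1; 0 0.06 -0.02 0 0 4 1; 0 0.09 -0.02 0 0 4 1; 0 0.09 -0.02 0 0 4 1; 0 0.09 -0.02 0 0 4 1"}}

```text
t: 5.82
tcp_pos: [0.5723, 0.0364, 0.0579]
eef_rot: [3.141, 0.0, -3.022]
force: [0.5, -1.4, -0.5]
grip_width: -0.002
finger_force: 0.0
```

```bash
python3 look.py s4
```

```text
[0.5725902  0.03299017 0.05778011] [ 0.36630338 -0.33568778 -0.437222  ]
```

View pics/s4.png

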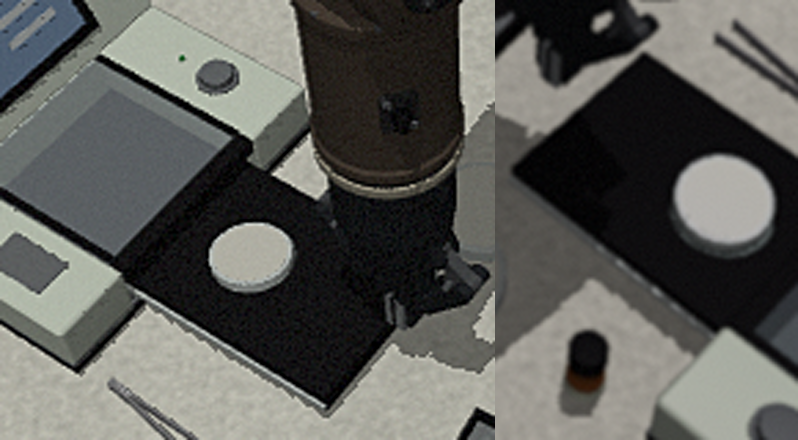

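The disc now covers the recess, with its centre at scene crop (252,257). I'll check from depth that it is flat and only 5 mm proud.

```bash
python3 - <<'E'
from h import *
from rig import manip
for n in("scene","side"):
    p,d=manip.capture(n);K,R,t=load(n)
    v,u=np.mgrid[:480,:640];P=np.stack([(u-K[0,2])/K[0,0]*d,(v-K[1,2])/K[1,1]*d,d],-1)
    W=(P-t)@R
    g=p.mean(2);rc=np.hypot(W[...,0]-.594,W[...,1]+.093)
    for nm,m in(("disc",(rc<.026)&(d>0)),("deck",(rc>.045)&(rc<.06)&(g<50)&(d>0))):
        q=W[m];A=np.c_[q[:,:2]-[.594,-.093],np.ones(len(q))];c=np.linalg.lstsq(A,q[:,2],rcond=None)[0]
        print(n,nm,len(q),"z",c[2].round(4),"slope",c[:2].round(3))
    m=((g>120 if n=="scene" else g>90)&(rc<.045)).astype(np.uint8)
    c=max(cv2.findContours(m,0,1)[0],key=cv2.contourArea)[:,0]
    print(cv2.minEnclosingCircle((plane(n,c,.039)[:,:2]*1000).astype(np.float32)))
E
```

```text
scene disc 408 z 0.0419 slope [0.071 0.087]
scene deck 1104 z 0.0356 slope [ 0.008 -0.066]
((596.1091918945312, -92.5924072265625), 29.531862258911133)
side disc 733 z 0.0426 slope [0.103 0.111]
side deck 1398 z 0.036 slope [ 0.006 -0.053]
((599.231689453125, -89.81969451904297), 32.537071228027344)
```

The disc is still tilted about 5 degrees, high on the +x +y side, so that edge is resting on the rim. I'll nudge it from that side.

>>> {"api": "drive_tool", "payload": {"deltas": "-0.049 -0.0915 0 0 0 49 1; -0.049 -0.0915 0 0 0 49 1; -0.049 -0.0915 0 0 0 49 1; -0.049 -0.0915 0 0 0 49 1; -0.049 -0.0915 0 0 0 49 1; -0.049 -0.0915 0 0 0 49 1; -0.049 -0.0915 0 0 0 49 1; -0.049 -0.0915 0.01 0 0 49 1; -0.049 -0.0915 0.019 0 0 49 1; -0.049 -0.0915 0.019 0 0 49 1"}}

```text
t: 6.85
tcp_pos: [0.6302, -0.0525, 0.0363]
eef_rot: [-3.139, -0.003, 2.404]
force: [-1.3, 0.5, -0.5]
grip_width: -0.002
finger_force: 0.0
```

>>> {"api": "drive_tool", "payload": {"deltas": "0 -0.003 0 0 0 0 1; 0 -0.006 0 0 0 0 1; 0 -0.009 0 0 0 0 1; 0 -0.012 0 0 0 0 1; 0 -0.014 0 0 0 0 1; 0 -0.016 0 0 0 0 1; 0 -0.016 0 0 0 0 1"}}

```text
t: 7.43
tcp_pos: [0.6208, -0.0645, 0.039]
eef_rot: [3.142, 0.0, 2.401]
force: [-0.3, -0.2, -0.3]
grip_width: 0.004
finger_force: 0.0
```

>>> {"api": "drive_tool", "payload": {"deltas": "0 -0.001 0 0 0 0 1; 0 -0.002 0 0 0 0 1; 0 -0.003 0 0 0 0 1; 0 -0.004 0 0 0 0 1; 0 -0.004 0 0 0 0 1"}}

```text
t: 7.85
tcp_pos: [0.6183, -0.0671, 0.0388]
eef_rot: [3.142, 0.0, 2.402]
force: [0.7, -0.4, -0.5]
grip_width: 0.001
finger_force: 0.2
```

```bash
cat > flat.py <<'E'
from h import *
from rig import manip
def go():
  for n in("scene","side"):
    p,d=manip.capture(n);K,R,t=load(n)
    v,u=np.mgrid[:480,:640];P=np.stack([(u-K[0,2])/K[0,0]*d,(v-K[1,2])/K[1,1]*d,d],-1)
    W=(P-t)@R
    g=p.mean(2);rc=np.hypot(W[...,0]-.594,W[...,1]+.093)
    for nm,m in(("disc",(rc<.026)&(d>0)&(g>40)&(W[...,2]<.06)),("deck",(rc>.045)&(rc<.06)&(g<50)&(d>0)&(W[...,2]<.05))):
        q=W[m];A=np.c_[q[:,:2]-[.594,-.093],np.ones(len(q))]
        for _ in range(4):
            c=np.linalg.lstsq(A,q[:,2],rcond=None)[0];e=np.abs(A@c-q[:,2]);k=e<3*np.median(e);A,q=A[k],q[k]
        print(n,nm,len(q),"z",c[2].round(4),"slope",c[:2].round(3),"mad",np.median(e).round(4))
  cv2.imwrite("pics/f_side.png",p[:,:,::-1])
  print(manip.get_state()["force"],manip.get_state()["tcp_pos"])
go()
E
python3 flat.py
```

```text
scene disc 126 z 0.0381 slope [-0.013  0.026] mad 0.0008
scene deck 764 z 0.034 slope [ 0.    -0.001] mad 0.0009
side disc 584 z 0.04 slope [0.003 0.001] mad 0.0007
side deck 1096 z 0.0349 slope [ 0.001 -0.002] mad 0.0008
[-0.39911727  0.31599068  0.44514304] [ 0.61829119 -0.06698658  0.0388218 ]
```

>>> {"api": "drive_tool", "payload": {"deltas": "0 0.012 0 0 0 0 1; 0 0.015 -0.025 0 0 0 1; 0.115 0.067 -0.025 0 0 -49 1; 0.115 0.067 -0.025 0 0 -49 1; 0.115 0.067 -0.025 0 0 -49 1; 0.115 0.067 -0.025 0 0 -49 1; 0.115 0.067 -0.025 0 0 -49 1; 0.115 0.067 -0.025 0 0 -49 1; 0.115 0.067 -0.025 0 0 -49 1; 0.115 0.067 -0.025 0 0 -49 1"}}

```text
t: 8.78
tcp_pos: [0.5791, 0.0609, 0.064]
eef_rot: [3.141, 0.001, -3.021]
force: [-0.0, 0.6, 0.3]
grip_width: 0.001
finger_force: 0.0
```

```bash
python3 flat.py; python3 -c "
from h import *
print(plane('scene',[(282,306),(302,268),(343,285),(318,266),(323,245)],.02))
print(plane('side',[(327,204),(295,228),(355,218),(332,250),(312,254)],.02))"; python3 look.py s5
```

```text
scene disc 413 z 0.0391 slope [0.001 0.012] mad 0.0009
scene deck 939 z 0.0339 slope [0.001 0.   ] mad 0.0009
side disc 617 z 0.04 slope [0.002 0.01 ] mad 0.0008
side deck 1235 z 0.0347 slope [-0.001 -0.001] mad 0.0008
[ 0.20249728 -0.18486562 -0.67291978] [0.57894874 0.06054098 0.0638247 ]
[[0.66097598 0.12846307 0.02      ]
 [0.57879075 0.1045251  0.02      ]
 [0.55611145 0.18523576 0.02      ]
 [0.55578589 0.12452186 0.02      ]
 [0.5140301  0.10195626 0.02      ]]
[[0.64497195 0.19074752 0.02      ]
 [0.55597976 0.18024045 0.02      ]
 [0.6631368  0.12656376 0.02      ]
 [0.57618555 0.09311215 0.02      ]
 [0.54135278 0.10920319 0.02      ]]
[0.57876235 0.06031479 0.06376874] [ 0.13174222 -0.41897795  0.41438823]
```

View pics/s5.png

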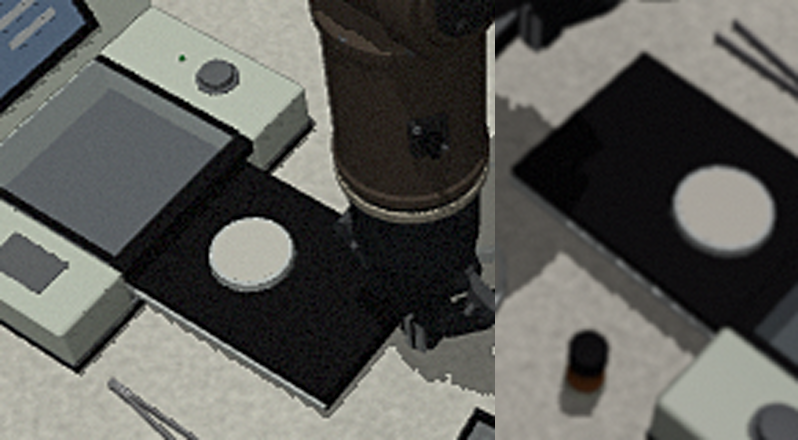

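The disc now lies flat, 5 mm proud of the deck, with its centre at scene crop (252,254). Next, lower in front of the tray and push it home.

>>> {"api": "drive_tool", "payload": {"deltas": "0 0 0.02 0 0 0 1; 0 0 0.035 0 0 0 1; 0 0 0.039 0 0 0 1; 0 0 0.039 0 0 0 1; 0 -0.015 0.039 0 0 0 1; 0 -0.025 0.039 0 0 0 1; 0 -0.032 0.039 0 0 0 1; 0 -0.039 0.039 0 0 0 1; 0 -0.046 0.039 0 0 0 1; 0 -0.053 0.039 0 0 0 1"}}

```text
t: 9.82
tcp_pos: [0.5853, 0.0075, 0.0254]
eef_rot: [3.141, 0.001, -3.026]
force: [1.0, 3.1, 3.3]
grip_width: 0.0
finger_force: 2.1
```

>>> {"api": "drive_tool", "payload": {"deltas": "0 -0.01 0 0 0 0 1; 0 -0.02 0 0 0 0 1; 0 -0.03 0 0 0 0 1; 0 -0.04 0 0 0 0 1; 0 -0.05 0 0 0 0 1; 0 -0.06 0 0 0 0 1; 0 -0.07 0 0 0 0 1; 0 -0.08 0 0 0 0 1; 0 -0.087 0 0 0 0 1; 0 -0.09 0 0 0 0 1"}}

```text
t: 10.65
tcp_pos: [0.5947, -0.084, 0.0246]
eef_rot: [-3.141, -0.001, -3.028]
force: [1.4, 3.3, 2.7]
grip_width: -0.0
finger_force: 1.8
```

>>> {"api": "drive_tool", "payload": {"deltas": "0 -0.005 0 0 0 0 1; 0 -0.01 0 0 0 0 1; 0 -0.014 0 0 0 0 1; 0 -0.018 0 0 0 0 1; 0 -0.021 0 0 0 0 1; 0 -0.024 0 0 0 0 1; 0 -0.026 0 0 0 0 1; 0 -0.028 0 0 0 0 1; 0 -0.028 0 0 0 0 1"}}

```text
t: 11.4
tcp_pos: [0.598, -0.1104, 0.0247]
eef_rot: [-3.141, -0.0, -3.027]
force: [0.2, 2.2, 0.1]
grip_width: -0.001
finger_force: 0.8
```

>>> {"api": "drive_tool", "payload": {"deltas": "0 -0.002 0 0 0 0 1; 0 -0.004 0 0 0 0 1; 0 -0.006 0 0 0 0 1; 0 -0.006 0 0 0 0 1"}}

```text
t: 11.73
tcp_pos: [0.5985, -0.1139, 0.0246]
eef_rot: [3.139, -0.001, -3.025]
force: [-1.5, 7.1, 2.6]
grip_width: 0.006
finger_force: 4.0
```

>>> {"api": "drive_tool", "payload": {"deltas": "0 -0.002 0 0 0 0 1; 0 -0.004 0 0 0 0 1; 0 -0.004 0 0 0 0 1; 0 -0.004 0 0 0 0 1"}}

```text
t: 12.07
tcp_pos: [0.5985, -0.1143, 0.0246]
eef_rot: [3.135, -0.002, -3.023]
force: [-4.1, 15.9, 6.7]
grip_width: 0.0
finger_force: 9.0
```

The stop is reached: the force rose to 16 N with no further travel. Retract, lift and go to the key.

>>> {"api": "drive_tool", "payload": {"deltas": "0 0.012 0 0 0 0 1; 0 0.03 0 0 0 0 1; 0 0.03 -0.04 0 0 0 1; 0 0.03 -0.08 0 0 0 1; 0 0.03 -0.1 0 0 0 1; 0 0.03 -0.1 0 0 0 1; 0 0.03 -0.1 0 0 0 1"}}

```text
t: 12.65
tcp_pos: [0.5966, -0.0908, 0.1261]
eef_rot: [-3.14, 0.003, -3.027]
force: [0.1, -0.1, -0.4]
grip_width: 0.003
finger_force: 0.0
```

```bash
python3 - <<'E'
from h import *
from rig import manip
from scipy.spatial.transform import Rotation as Ro
s=manip.get_state();print(s["tcp_pos"],s["force"])
d=np.array([.506,-.2155,.085])-s["tcp_pos"];print("tool delta",Ro.from_euler("xyz",s["eef_rot"]).inv().apply(d))
a,_=manip.capture("scene");b,_=manip.capture("side")
a=cv2.resize(a[110:270,100:280],(495,440),interpolation=2);b=cv2.resize(b[290:450,380:490],(303,440),interpolation=2)
cv2.imwrite("pics/s6.png",cv2.hconcat([a,b])[:,:,::-1])
E
```

```text
[ 0.59663538 -0.09075311  0.12610306] [ 0.07082154 -0.14934534 -0.40549611]
tool delta [ 0.1043938  -0.11353088  0.04097187]
```

View pics/s6.png

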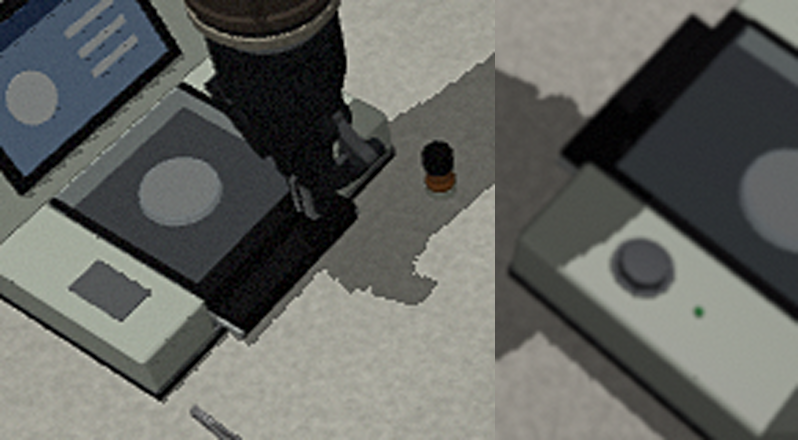

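The tray is home and the disc sits flat under the hood at crop (180,190). The key is free at side crop (645,265), which matches the estimate. Moving over the key.

>>> {"api": "drive_tool", "payload": {"deltas": "0.104 -0.1135 0 0 0 0 1; 0.104 -0.1135 0 0 0 0 1; 0.104 -0.1135 0 0 0 0 1; 0.104 -0.1135 0 0 0 0 1; 0.104 -0.1135 0.02 0 0 0 1; 0.104 -0.1135 0.041 0 0 0 1; 0.104 -0.1135 0.05 0 0 0 1; 0.104 -0.1135 0.056 0 0 0 1; 0.104 -0.1135 0.056 0 0 0 1"}}

```text
t: 13.5
tcp_pos: [0.5046, -0.2139, 0.067]
eef_rot: [3.14, -0.003, -3.026]
force: [0.4, 1.1, 0.5]
grip_width: -0.003
finger_force: 0.0
```

>>> {"api": "drive_tool", "payload": {"deltas": "0 0 0.003 0 0 0 1; 0 0 0.005 0 0 0 1; 0 0 0.007 0 0 0 1; 0 0 0.008 0 0 0 1; 0 0 0.008 0 0 0 1"}}

```text
t: 13.92
tcp_pos: [0.5063, -0.2145, 0.0613]
eef_rot: [-3.141, 0.001, -3.026]
force: [0.4, 0.7, 2.9]
grip_width: -0.0
finger_force: 1.7
```

>>> {"api": "drive_tool", "payload": {"deltas": "0 0 0.002 0 0 0 1; 0 0 0.003 0 0 0 1; 0 0 0.004 0 0 0 1; 0 0 0.004 0 0 0 1"}}

```text
t: 14.25
tcp_pos: [0.5063, -0.2146, 0.0588]
eef_rot: [-3.142, 0.002, -3.026]
force: [-5.6, 4.2, 24.8]
grip_width: 0.001
finger_force: 12.7
```

>>> {"api": "drive_tool", "payload": {"deltas": "0 0 0.002 0 0 0 1; 0 0 0.003 0 0 0 1; 0 0 0.003 0 0 0 1; 0 0 0.003 0 0 0 1"}}

```text
t: 14.58
tcp_pos: [0.5065, -0.2146, 0.0581]
eef_rot: [3.142, 0.003, -3.027]
force: [-14.8, 8.1, 57.0]
grip_width: 0.0
finger_force: 28.9
```

The key bottomed out at z = 0.0588. Release straight up and clear away.

>>> {"api": "drive_tool", "payload": {"deltas": "0 0 -0.004 0 0 0 1; 0 0 -0.012 0 0 0 1; 0 0 -0.03 0 0 0 1; 0 0 -0.07 0 0 0 1; 0 0 -0.1 0 0 0 1; 0 0.03 -0.13 0 0 0 1; 0 0.07 -0.13 0 0 0 1; 0 0.11 -0.13 0 0 0 1; 0 0.15 -0.13 0 0 0 1; 0 0.15 -0.13 0 0 0 1"}}

```text
t: 15.42
tcp_pos: [0.4875, -0.0572, 0.1837]
eef_rot: [3.138, -0.0, -3.017]
force: [0.4, 0.7, 0.6]
grip_width: -0.001
finger_force: 0.0
```

```bash
python3 - <<'E'
from rig import manip
import cv2
a,_=manip.capture("scene");b,_=manip.capture("side");print(manip.get_state()["force"])
a=cv2.resize(a[90:350,90:350],(450,450));b=cv2.resize(b[190:450,290:490],(346,450))
cv2.imwrite("pics/s7.png",cv2.hconcat([a,b])[:,:,::-1])
E
```

```text
[-0.42654538 -1.4546075   0.11352391]
```

View pics/s7.png

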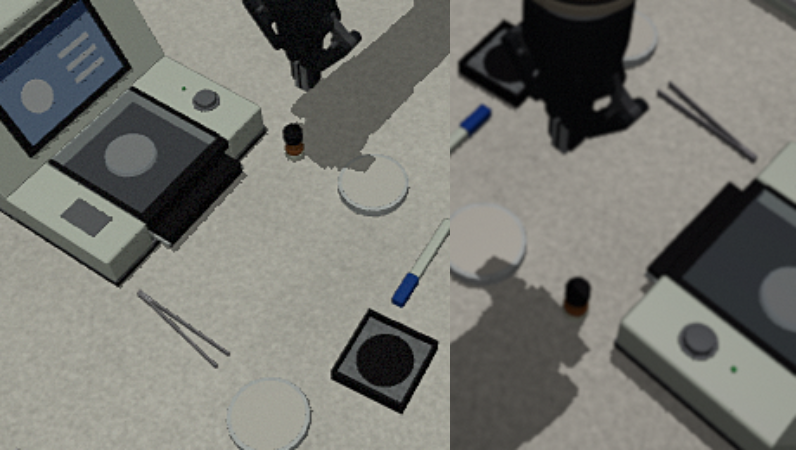

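The final view shows the tray home, the disc under the hood at (131,156), the key back up at (206,98), and the bystanders where they were. Handing in.

```bash
python3 -c "
from rig import manip
print(manip.close_job())"
```

```text
the job is handed in; nothing more can be done
None
```

I nudged the disc into its recess until it lay flat, pushed the tray fully home, then pressed the start key right down and released it; the job is handed in at about 15.5 s, with nothing else on the bench seen to move.

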